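Trial-fit a U-bolt on the exhaust pipe stand at the parts counter

ROBOT

A 6-joint arm with a two-finger parallel gripper is mounted at the origin on the work surface. World frame = base frame: x ahead of the robot, y to its left, z up, the work surface at z = 0. Lengths are in mm, angles in rad, forces in N, time in s.
With the tool pointing down it reaches from about 350 to 875 mm from the base axis. Payload 4.2 kg.
Tool frame: the origin (TCP) lies at the very end of the fingers, on their centre line; the grasp point (between the pads) lies 19 mm behind it; z points along the fingers, y is the line along which they close (so a half turn about z gives the same grasp; the last joint's range is limited). The gripper opens to 87 mm and grips with 3 to 60 N. Pads are 19 mm wide; open, the fingers measure 117 mm over their backs; the gripper's body (75 mm by 190 mm) begins 51 mm behind the grasp point.
Start: joints at [1.481, 0.385, 0.008, 0, -1.194, -0.259], TCP at [213.574, 587.355, 193.35] pointing down, gripper open.
Joint ranges: [-3.14, 3.14], [-1.21, 2.06], [-1.07, 1.41], [-3.16, 2.05], [-2.99, -0.16], [-3.1, 3.1]. Speed limits (rad/s): [2.79, 2.79, 3.14, 3.14, 3.14, 3.14].

INTERFACE

Orientations are given as a unit quaternion [w, x, y, z].
In Python, from station import robot gives the robot as it stands.
- The arm moves only by the tool apply_moves, never from a script. Its arguments are lists of equal length, an entry for each row: "fingers": the opening in per cent of the stroke, from 0 (shut) to 100 (fully open); "offset": the shift along the tool's x, y, z in mm, a list of three; "turn": the turn about the tool's z in degrees. A call has 1 to 5 rows; each row shifts and turns the commanded pose from where the row before left it, along the tool's axes as they then stand; what a row does not reach is not made up. A row lasts 1/8 s, in which the tool goes at most 62.5 mm and 10.7 degrees, less where a joint would pass 70% of its speed; a pose out of reach is approached as far as the arm can. A call is refused whole if a number of a shift passes 62.5 or a number of a turn 10.7, either way. A call with a gripper value outside its range is refused whole. The fingers move at their own pace and stop on an object; the grip force is fixed at half the most. Time passes only in rows, so rows that do not move let the fingers close. It gives the time, the measured TCP pose, the force, the opening and the grip force at its end, in the units of the state.
- robot.read_state(): the state, without advancing time (a new reading comes with each control period).
- robot.get_image(name): name is "scene" or "top" or "wrist"; returns the picture (480x640x3 uint8, red, green, blue); there is no depth.
- robot.camera_model(name): a dict with "intrinsics" (3x3 intrinsics, pixels), "rvec" (rotation vector, rad) and "tvec" (3), from world to camera coordinates, as OpenCV has them; the wrist camera has in their place "T_tool_cam" (4x4, takes a point from camera to tool coordinates, whose origin is the TCP and whose axes are the flange's). Camera axes: x right, y down, z forward; pixel columns grow to the right and rows downward; lengths in mm; the calibration is good to about 2 mm. A picture is of the moment at which its call begins: read the wrist's pose just before it. camera_model takes no time and is no camera call.
- robot.hand_in(): hands the job in; it is judged then, once.
The state is a dict: "t": time; "joint_pos": joint angles; "joint_velocities": joint speeds; "joint_torque": joint torques, N m; "ee_pos": TCP position; "tool_rot": TCP orientation; "ft_force": force on the tool from outside, world axes, zero at the start; "ft_torque": the same for the moment, N m; "gripper_width": finger opening in mm; "finger_force": force on a finger pad.
Only numpy, scipy, OpenCV 4.12 (cv2) and the standard library are available. Lean on these libraries where they do the work, as an engineer would, in place of code of your own. Each camera call takes 0.05 s, during which the arm holds its last target. There are 200 camera calls.

TASK

Check that the bright steel U-bolt fits: take it from between the yellow ledgers and the red binder, where it lies too tight to the ledgers for fingers to get round it, and put it round the pipe stub of the blue stand with both legs through the two holes of the yellow hanger plate, fully home so that its bend rests against the pipe, and let go of it there. The plate has been clamped at a height that nobody noted, so find it by touch or by eye. Leave the other things on the counter where they are.

Things in the scene. Friction and masses are not known exactly. Their poses are not given: they have to be found in the camera images.
- ubolt_center (a point): bright steel U-bolt of 10 mm round rod, about 0.18 kg, lying flat at first. Point midway between the legs on the rods' centre plane (5 mm above the counter when lying), near the centre of mass. x runs along the legs to the tips, y across them, z normal to the U. Straight parallel legs, centre lines at y = +-26 mm (62 mm wide outside, 42 inside), x = -30 to +75 mm; half-round bend behind, outermost at x = -61 mm
- ubolt: the same U-bolt; origin on its underside, 5 mm below point ubolt_center. At the start its +y leg is 1 to 2 mm from the ledgers and its bend 2 to 4 mm from the binder; 90 mm of free counter on its -y side, and free beyond the tips. It slides freely when pushed, for example from inside the U
- tip_left (a point): round end of the U-bolt's +y leg, on its centre line, 75 mm along x and 26 mm along y from point ubolt_center
- tip_right (a point): round end of the U-bolt's -y leg, likewise on the other side
- stand: blue stand fixed to the counter. Origin on the axis of its upright steel pipe stub (34 mm diameter) at counter level; x points from the pipe towards the yellow hanger plate, z up. Base plate 10 mm thick over x = -50 to +100 mm, y = -75 to +75 mm. With the U-bolt fully home, its legs along x and its bend touching the pipe, point ubolt_center is at x = +34 mm, y = 0, at the holes' height
- pipe_top (a point): top of the pipe stub on its axis, 100 mm above the counter; axes as the stand. Behind the plate's ends two blue uprights (x = 54 to 66 mm, y = 45 to 60 mm either side) rise to 115 mm above the counter. The plate has two 12.6 mm holes along x, centres at y = +26 and -26 mm, 25 mm below its top edge; bolt heads stand 5 mm off its front at y = +-52 mm
- plate_mark (a point): mid-height mark on the plane of the plate's front face (34 mm along x from the pipe axis), 75 mm above the counter; axes as the stand. Fixed: it does NOT follow the plate. The level, rigid yellow plate is clamped so that its holes are 11 mm above to 11 mm below the mark. It is 124 mm wide (y), 20 mm thick (mark's x = 0 to 20), 50 mm tall
- papers: fixed heavy papers in an L round the U-bolt; origin at counter level under the U-bolt's first place (to 1 mm), axes as the U-bolt's there. Yellow ledgers 36 mm high over x = -73 to +97 mm, y = +32.5 to +138.5 mm; red binder 34 mm high over x = -148 to -63.5 mm, y = -65 to +135 mm. Papers and stand can change places
- big_ubolt: larger black U-bolt (96 mm wide, 164 mm long, rod 12 mm) lying on the counter; wrong size, a bystander; origin between its legs on its underside
- oil_blue: blue oil bottle, 68 mm across, 190 mm tall, standing; bystander; origin at the centre of its underside
- oil_black: black oil bottle, 68 mm across, 200 mm tall, standing; bystander; origin at the centre of its underside
- filter: oil filter can, 76 mm across, 90 mm tall, standing; bystander; origin at the centre of its underside
- flange: flat steel flange ring, 96 mm across, 10 mm thick, lying; bystander; origin at the centre of its underside
- mug: white mug, 76 mm across, 85 mm tall; bystander; origin at the centre of its underside
- filter_carton: blue carton 90 x 120 x 70 mm; bystander; origin at the centre of its underside
Things that resemble listed ones, but are neither listed nor needed, are in the scene too. Leave any turquoise look-alike of the stand alone. Leave any orange look-alike of the ubolt alone.

How it is judged (in metres and radians):
At the end, for the whole second after the job is handed in: The U-bolt rests in the hanger plate with a leg through each hole (both tips at least 95 mm beyond the pipe axis, U at hole height) and the pipe between its legs, its bend within 6 mm of touching the pipe, in line with the stand to 0.2 rad, level to 0.2 rad, at rest and released (x of ubolt_center in the frame of stand between 0.028 and 0.04 m and y of ubolt_center in the frame of stand between -0.007 and 0.007 m and z of ubolt_center in the frame of stand between 0.056 and 0.094 m and angle between the x axis of ubolt_center and the x axis of stand, either way round below 0.2 rad and angle between ubolt_center's own z axis and vertical below 0.2 rad and x of each of tip_left, tip_right in the frame of stand above 0.095 m and linear speed of ubolt below 0.02 m/s).
It fails at once if another thing on the counter (bottles, filter, flange, mug, carton, black U-bolt) is moved by more than 30 mm (distance of any of big_ubolt, oil_blue, oil_black, filter, flange, mug, filter_carton from where it was at the start of the episode above 0.03 m).
It also fails if it takes over 72 s, if anything falls off the work surface, if the arm or the gripper's body presses on something with over 40 N, if the wrist force passes 120 N, or if a joint passes its speed limit or range.

## Working session

There is one attempt and no reset: what is moved stays moved. The work goes in short steps, Python scripts to look and compute and a tool call to move; the robot and the scene stay as the last step left them, time stands still between calls to the robot, and variables do not carry over. Pictures are saved under pics/ and viewed, at most 10 in all, crops included, and the job is handed in when it is done.

Besides the shell and the picture viewer there is one more tool, called after "Call:" as name([rows], argument=value, ...), one row to a line, values as JSON. apply_moves: Moves the arm, as the interface text tells. Its arguments: {"type":"object","properties":{"fingers":{"type":"array","items":{"type":"number"}},"offset":{"type":"array","items":{"type":"array","items":{"type":"number"}}},"turn":{"type":"array","items":{"type":"number"}}},"required":["fingers","offset","turn"]}

```bash
mkdir -p pics; ls
python3 - <<'E'
from station import robot
import cv2,json
s=robot.read_state(); print(s)
for n in("top","scene"):
    im=robot.get_image(n); cv2.imwrite(f"pics/{n}0.png",im[:,:,::-1]); print(n,robot.camera_model(n))
print(robot.camera_model("wrist"))
E
```

```text
pics
{'t': 0.0, 'joint_pos': array([ 1.48061665e+00,  3.85519041e-01,  6.64272159e-03, -5.32887975e-04,
       -1.19402917e+00, -2.58557736e-01]), 'joint_velocities': array([-0.00032772, -0.00032184, -0.00187766,  0.00118003,  0.00016788,
       -0.00061948]), 'joint_torque': array([ 1.67654339e-04, -3.90667677e+01,  1.87404066e+01,  4.22009021e+00,
        1.10116781e-02, -1.89596153e-04]), 'ee_pos': array([213.34116872, 586.74314499, 192.28392167]), 'tool_rot': array([ 1.07167106e-03,  9.84818622e-01, -1.73583148e-01, -1.58095333e-04]), 'ft_force': array([0.127758  , 0.63667578, 0.55477006]), 'ft_torque': array([ 0.0260429 ,  0.0326622 , -0.02602001]), 'finger_force': 0.0, 'gripper_width': 87.16349669776099}
top {'intrinsics': array([[548.16386163,   0.        , 308.62422753],
       [  0.        , 548.16386163, 237.14565406],
       [  0.        ,   0.        ,   1.        ]]), 'rvec': array([ 2.20973129, -2.16834931,  0.08791432]), 'tvec': array([  -9.75813613,  550.79959691, 1484.58681351])}
scene {'intrinsics': array([[447.70476969,   0.        , 316.01559479],
       [  0.        , 447.70476969, 242.90637842],
       [  0.        ,   0.        ,   1.        ]]), 'rvec': array([ 0.91760645,  2.45454598, -1.0861111 ]), 'tvec': array([ 410.44818138, -191.21612369, 1410.07068303])}
{'intrinsics': array([[426.529855  ,   0.        , 318.09316149],
       [  0.        , 426.529855  , 238.23689573],
       [  0.        ,   0.        ,   1.        ]]), 'T_tool_cam': array([[-2.85055354e-04, -9.52450862e-01, -3.04692098e-01,
         8.39837859e+01],
       [ 9.99999953e-01, -3.04563942e-04,  1.64981234e-05,
        -3.30452600e-01],
       [-1.08511878e-04, -3.04692079e-01,  9.52450904e-01,
        -1.91247062e+02],
       [ 0.00000000e+00,  0.00000000e+00,  0.00000000e+00,
         1.00000000e+00]])}
```

View pics/top0.png

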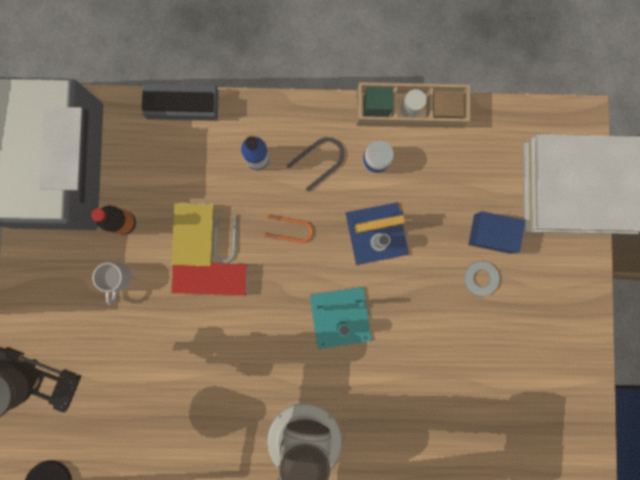

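View pics/scene0.png

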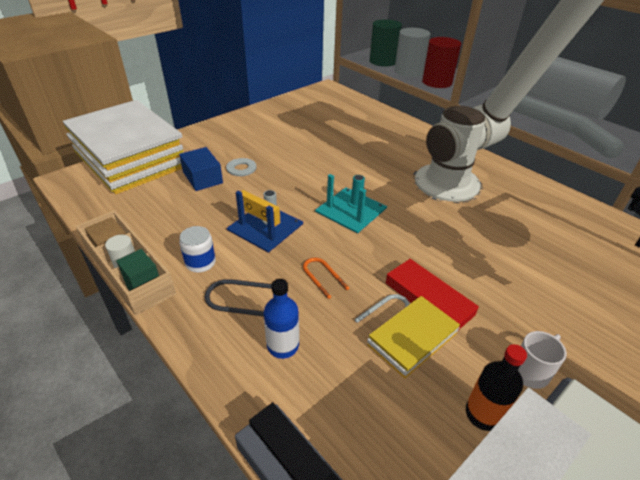

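The top view shows two U-bolts of the right size and two stands.
- **U-bolts:** the bright steel one is at (227,240), tight between the yellow ledgers (193,235) and the red binder (209,279), and the orange look-alike is at (290,230). The steel one fits the description.
- **Stands:** the blue one, with the yellow plate, has its pipe at (380,241) and its plate at (380,224). The turquoise look-alike is at (341,318). The blue one fits.

I'll confirm both in one enlarged crop.

```bash
cat > h.py <<'E'
import numpy as np, cv2
from scipy.spatial.transform import Rotation as R
from station import robot
def pose(s=None):
    s=s or robot.read_state(); q=np.array(s['tool_rot']); return R.from_quat(q[[1,2,3,0]]).as_matrix(), np.array(s['ee_pos'])
def cam(name,RT=None):
    m=robot.camera_model(name); K=np.array(m['intrinsics'])
    if name=='wrist':
        Rt,p=RT; T=np.array(m['T_tool_cam']); return K, Rt@T[:3,:3], Rt@T[:3,3]+p   # cam->world
    Rc=cv2.Rodrigues(np.array(m['rvec']))[0]; return K, Rc.T, -Rc.T@np.array(m['tvec'])
def ray(c,uv,z):
    K,Rw,o=c; d=(Rw@np.linalg.inv(K)@np.c_[np.atleast_2d(uv),np.ones(len(np.atleast_2d(uv)))].T).T
    return o+d*((z-o[2])/d[:,2])[:,None]
def proj(c,P):
    K,Rw,o=c; q=(np.atleast_2d(P)-o)@Rw@K.T; return q[:,:2]/q[:,2:]
E
python3 - <<'E'
from h import *
im=cv2.imread('pics/top0.png'); cv2.imwrite('pics/crop.png',cv2.resize(im[190:360,165:425],None,fx=3,fy=3,interpolation=cv2.INTER_CUBIC))
c=cam('top')
print('U tips,bend',ray(c,[[219,217],[236,217],[226,262]],5).round())
print('pipe',ray(c,[[380,241]],100).round(),'plate ends',ray(c,[[357,229],[403,219]],100).round())
E
```

```text
U tips,bend [[603. 250.   5.]
 [604. 203.   5.]
 [479. 227.   5.]]
pipe [[ 539. -184.  100.]] plate ends [[ 569. -124.  100.]
 [ 597. -244.  100.]]
```

View pics/crop.png

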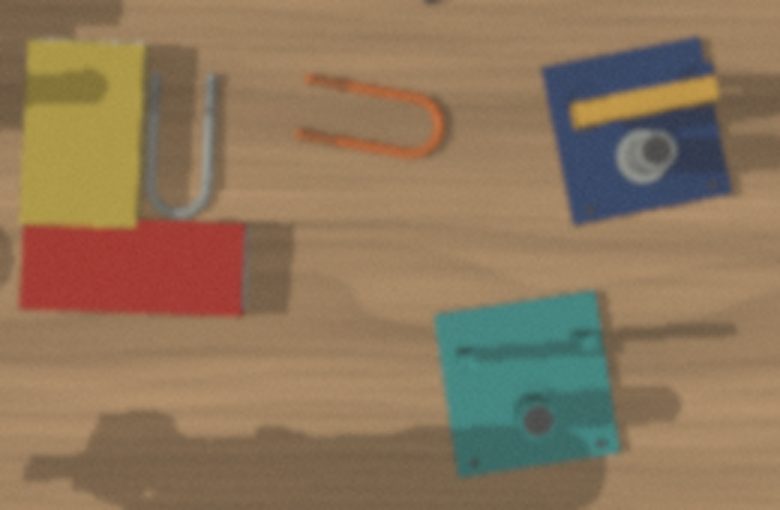

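Confirmed: the steel U-bolt beside the ledgers, and the blue stand with the yellow plate. Next I'll move above the U-bolt.

Call:
apply_moves([
  [0,0,0],
  [0,0,0],
  [56,57,0],
  [56,57,0],
  [56,57,0],
], fingers=[0,0,0,0,0], turn=[-8.5,-8.5,0,0,0])

```text
t: 0.72
ee_pos: [338.5, 445.3, 192.9]
tool_rot: [0.0, 1.0, -0.026, -0.0]
ft_force: [1.2, -0.8, 0.6]
gripper_width: 45.0
finger_force: 0.0
```

Call:
apply_moves([
  [56,57,0],
  [56,57,0],
  [56,57,0],
  [0,0,0],
], fingers=[0,0,0,0], turn=[0,0,0,0])

```text
t: 1.23
ee_pos: [463.9, 303.1, 192.8]
tool_rot: [0.001, 1.0, -0.029, -0.0]
ft_force: [0.1, 1.1, 0.1]
gripper_width: 5.5
finger_force: 0.0
```

Run:
```python
from h import *
RT=pose(); print(RT, robot.read_state()['t'],robot.read_state()['joint_pos'])
np.savez('w1.npz',R=RT[0],p=RT[1])
cv2.imwrite('pics/w1.png',robot.get_image('wrist')[:,:,::-1])
```

```text
(array([[ 9.98296976e-01, -5.83291900e-02, -9.23939373e-04],
       [-5.83302482e-02, -9.98296664e-01, -1.16309630e-03],
       [-8.54523129e-04,  1.21500913e-03, -9.99998897e-01]]), array([463.87433533, 303.11975227, 192.766739  ])) 1.225 [ 8.71358809e-01  2.65697592e-01 -1.68008235e-01  4.60159511e-05
 -1.13857533e+00  6.41055333e-01]
```

View pics/w1.png

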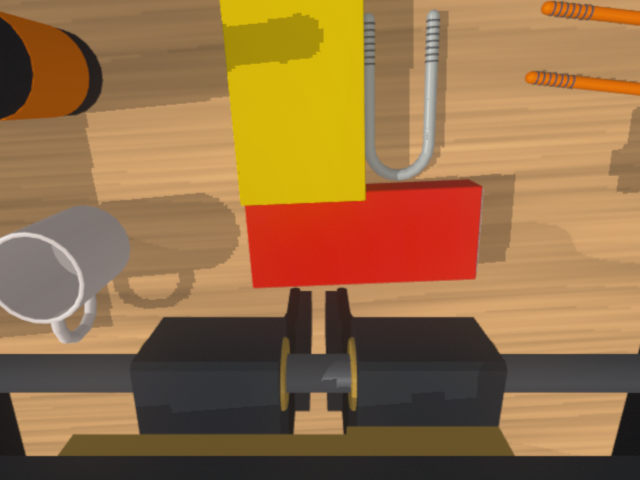

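The wrist view shows the U-bolt: tips at (369,14) and (433,14), bend outermost at (401,179). The ledgers' edge is at column 364 and the binder is below it.

Run:
```python
from h import *
d=np.load('w1.npz'); c=cam('wrist',(d['R'],d['p']))
P=ray(c,[[369,15],[433,15],[401,177],[370.5,150],[432,150]],5)[:,:2]; print(P.round(1))
m=(P[0]+P[1])/2; x=m-P[2]; print(np.linalg.norm(x),np.linalg.norm(P[1]-P[0]),np.degrees(np.arctan2(x[1],x[0])))
u=x/np.linalg.norm(x); C=P[2]+61*u; print('C',C, m-75*u)
t=d['R'].T@(np.r_[C,0]-d['p']); print('tool shift',t, 'leg yaw',[np.degrees(np.arctan2(*(P[i]-P[j])[::-1])) for i,j in((0,3),(1,4))])
```

```text
[[611.2 253.9]
 [608.2 202.8]
 [479.5 228.2]
 [504.9 254.9]
 [501.7 201.2]]
130.1986623503075 51.15592242616519 0.03869627812580394
C [540.51370149 228.28110626] [534.71236517 228.27718817]
tool shift [ 81.03892791  70.00664515 192.78276076] leg yaw [np.float64(-0.5643461043004055), np.float64(0.8783493200223111)]
```

Call:
apply_moves([
  [25,25,0],
  [24,25,0],
  [25,25,30],
  [0,0,50],
  [0,0,50],
], fingers=[0,0,0,0,0], turn=[-3.3,0,0,0,0])

```text
t: 1.9
ee_pos: [534.7, 231.6, 62.1]
tool_rot: [-0.0, 1.0, 0.003, 0.0]
ft_force: [0.1, 0.5, 0.3]
gripper_width: 0.6
finger_force: 0.0
```

Call:
apply_moves([
  [0,0,0],
], fingers=[0], turn=[0])

```text
t: 2.02
ee_pos: [531.6, 229.6, 59.4]
tool_rot: [0.003, 1.0, 0.003, -0.004]
ft_force: [-0.6, -0.8, -0.0]
gripper_width: 0.5
finger_force: 0.0
```

Run:
```python
from h import *
RT=pose(); print(RT, robot.read_state()['t'],robot.read_state()['joint_pos'])
np.savez('w2.npz',R=RT[0],p=RT[1])
im=robot.get_image('wrist')[:,:,::-1].copy()
cv2.imwrite('pics/w2.png',im)
```

```text
(array([[ 0.99994318,  0.00668172, -0.00830606],
       [ 0.00663387, -0.99996132, -0.00577551],
       [-0.00834433,  0.00572008, -0.99994883]]), array([531.57419939, 229.63003917,  59.40711417])) 2.025 [ 0.6868825   0.44139634 -0.27247211 -0.00105107 -0.86701322  0.89125604]
```

View pics/w2.png

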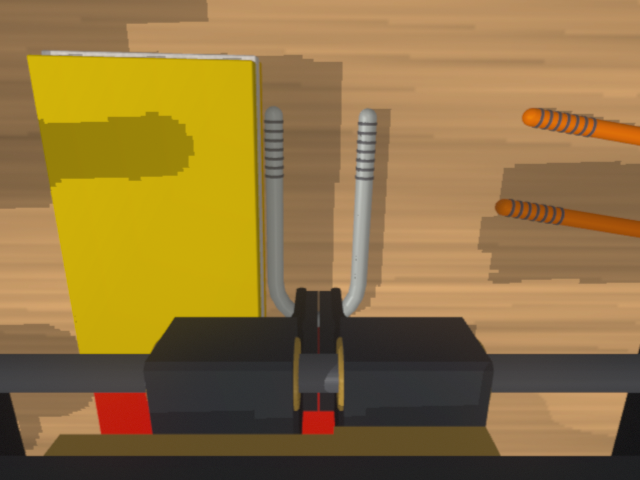

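The tips end at (275,108) and (368,108); the legs run down to (275,285) and (360,285) beside the closed fingers.

Run:
```python
from h import *
d=np.load('w2.npz'); c=cam('wrist',(d['R'],d['p']))
P=ray(c,[[275,108],[368,108],[275.5,240],[362.5,240]],5)[:,:2]; print(P.round(1))
m=(P[0]+P[1])/2;print('C~',m-[75,0],[np.degrees(np.arctan2(*(P[i]-P[j])[::-1])) for i,j in((0,2),(1,3))])
```

```text
[[611.8 253.9]
 [612.2 202.8]
 [535.4 255.5]
 [535.7 202.9]]
C~ [536.99352873 228.3714032 ] [np.float64(-1.2154072498886983), np.float64(-0.032765005169014774)]
```

Call:
apply_moves([
  [7,1,20],
  [0,0,25],
  [0,0,5],
], fingers=[0,0,0], turn=[0,0,0])

```text
t: 2.45
ee_pos: [542.0, 229.7, 13.0]
tool_rot: [0.0, 1.0, 0.003, -0.0]
ft_force: [0.7, -0.7, 0.1]
gripper_width: 0.7
finger_force: 0.0
```

Call:
apply_moves([
  [0,0,0],
], fingers=[0], turn=[0])

```text
t: 2.58
ee_pos: [542.8, 230.1, 14.2]
tool_rot: [-0.0, 1.0, 0.003, 0.001]
ft_force: [0.2, 0.8, 0.6]
gripper_width: 1.0
finger_force: 0.0
```

Call:
apply_moves([
  [0,0,10],
  [0,10,0],
  [0,10,0],
  [0,10,0],
  [0,10,0],
], fingers=[0,0,0,0,0], turn=[0,0,0,0,0])

```text
t: 3.2
ee_pos: [542.3, 188.7, 3.6]
tool_rot: [-0.0, 1.0, 0.003, 0.0]
ft_force: [1.0, 0.6, -0.7]
gripper_width: -0.1
finger_force: 0.0
```

Call:
apply_moves([
  [0,8,0],
  [0,4,0],
  [0,0,0],
], fingers=[0,0,0], turn=[0,0,0])

```text
t: 3.58
ee_pos: [542.4, 177.4, 3.4]
tool_rot: [-0.0, 1.0, 0.003, 0.0]
ft_force: [-0.1, 0.4, 0.2]
gripper_width: 0.3
finger_force: 0.0
```

Call:
apply_moves([
  [0,-3,0],
  [0,0,-40],
  [-30,5,-60],
], fingers=[0,0,0], turn=[0,0,0])

```text
t: 3.95
ee_pos: [514.7, 176.2, 98.7]
tool_rot: [0.001, 1.0, 0.003, -0.001]
ft_force: [1.1, 1.0, 0.6]
gripper_width: 0.6
finger_force: 0.0
```

Call:
apply_moves([
  [-40,0,0],
  [0,0,0],
  [0,0,0],
], fingers=[100,100,100], turn=[0,0,0])

```text
t: 4.32
ee_pos: [474.9, 176.2, 99.3]
tool_rot: [-0.0, 1.0, 0.003, 0.0]
ft_force: [0.8, -0.1, -0.2]
gripper_width: 22.7
finger_force: 0.0
```

Run:
```python
from h import *
RT=pose(); print(RT, robot.read_state()['t'],robot.read_state()['joint_pos'])
np.savez('w3.npz',R=RT[0],p=RT[1])
im=robot.get_image('wrist')[:,:,::-1].copy()
cv2.imwrite('pics/w3.png',im)
```

```text
(array([[ 9.99978576e-01,  6.48488167e-03,  8.90947611e-04],
       [ 6.48456100e-03, -9.99978909e-01,  3.62328192e-04],
       [ 8.93278476e-04, -3.56543026e-04, -9.99999537e-01]]), array([474.88850162, 176.1529414 ,  99.32768106])) 4.325 [ 6.76372160e-01  2.78345824e-01 -4.12640726e-01  3.57315284e-04
 -8.78888198e-01  9.00681092e-01]
```

View pics/w3.png

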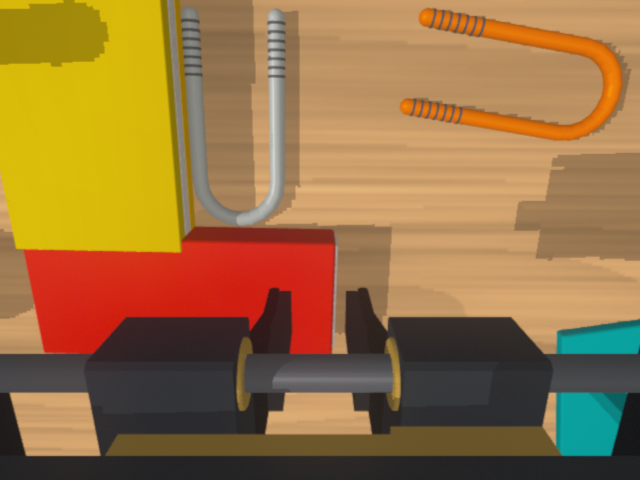

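The legs are still next to the ledgers, at columns 190 and 277, with the bend at (242,222). I'll measure whether the U-bolt moved.

Run:
```python
from h import *
d=np.load('w3.npz'); c=cam('wrist',(d['R'],d['p']))
P=ray(c,[[190,8],[276,9],[242,222],[196,150],[278,150]],5)[:,:2]; print(P.round(1))
m=(P[0]+P[1])/2;x=m-P[2];print(m,np.linalg.norm(x),np.degrees(np.arctan2(x[1],x[0])),[np.degrees(np.arctan2(*(P[i]-P[j])[::-1])) for i,j in((0,3),(1,4))])
print('ledger edge top',ray(c,[[175,0],[187,225]],36).round(1), 'at floor',ray(c,[[178,0],[190,225]],0).round(1))
```

```text
[[612.2 254.3]
 [611.9 202.7]
 [479.2 229.5]
 [528.3 257.4]
 [528.6 203.4]]
[612.05835491 228.48497633] 132.83255053155128 -0.42586497273770885 [np.float64(-2.1690198377545014), np.float64(-0.4561391905334634)]
ledger edge top [[610.1 253.5  36. ]
 [485.7 258.   36. ]] at floor [[617.4 262.5   0. ]
 [475.4 267.3   0. ]]
```

The U-bolt hasn't moved: it is still at about (537,228). The fingers must have passed over or through it, so I'll go back inside and touch the counter to check the true height.

Call:
apply_moves([
  [33,-26,0],
  [33,-26,0],
  [0,0,40],
  [0,0,40],
  [0,0,12],
], fingers=[0,0,0,0,0], turn=[0.4,0,0,0,0])

```text
t: 5.0
ee_pos: [539.3, 226.4, 3.6]
tool_rot: [0.002, 1.0, -0.001, -0.003]
ft_force: [0.4, 0.6, -0.3]
gripper_width: 1.0
finger_force: 0.0
```

Call:
apply_moves([
  [0,0,0],
  [0,0,2],
  [0,0,1],
  [0,0,1],
  [0,0,0],
], fingers=[0,0,0,0,0], turn=[0,0,0,0,0])

```text
t: 5.62
ee_pos: [540.5, 227.8, 3.5]
tool_rot: [-0.0, 1.0, -0.001, 0.0]
ft_force: [-0.4, -0.9, 0.1]
gripper_width: 0.3
finger_force: 0.0
```

Call:
apply_moves([
  [0,0,1],
  [0,0,1],
  [0,0,0],
], fingers=[0,0,0], turn=[0,0,0])

```text
t: 6.0
ee_pos: [540.2, 227.6, 0.9]
tool_rot: [0.0, 1.0, -0.001, -0.0]
ft_force: [0.6, 0.4, 0.1]
gripper_width: 0.4
finger_force: 0.0
```

Call:
apply_moves([
  [0,0,1],
  [0,0,1],
  [0,0,0],
], fingers=[0,0,0], turn=[0,0,0])

```text
t: 6.38
ee_pos: [540.3, 227.6, -1.1]
tool_rot: [0.0, 1.0, -0.001, -0.0]
ft_force: [-0.6, 0.9, -1.1]
gripper_width: 0.5
finger_force: 0.0
```

Call:
apply_moves([
  [0,0,1],
  [0,0,1],
  [0,0,0],
], fingers=[0,0,0], turn=[0,0,0])

```text
t: 6.75
ee_pos: [540.3, 227.6, -3.0]
tool_rot: [0.0, 1.0, -0.001, -0.0]
ft_force: [-0.1, 0.3, -0.8]
gripper_width: 0.5
finger_force: 0.0
```

Call:
apply_moves([
  [0,0,1],
  [0,0,1],
  [0,0,0],
], fingers=[0,0,0], turn=[0,0,0])

```text
t: 7.12
ee_pos: [540.3, 227.6, -5.1]
tool_rot: [0.0, 1.0, -0.001, -0.0]
ft_force: [-0.6, -0.8, -0.2]
gripper_width: 0.3
finger_force: 0.0
```

Call:
apply_moves([
  [0,0,1],
  [0,0,1],
  [0,0,0],
], fingers=[0,0,0], turn=[0,0,0])

```text
t: 7.5
ee_pos: [540.3, 227.6, -7.0]
tool_rot: [0.0, 1.0, -0.001, -0.0]
ft_force: [-0.2, -0.2, 0.3]
gripper_width: 0.3
finger_force: 0.0
```

Run:
```python
from h import *
s=robot.read_state(); print(s['t'],s['ee_pos'],s['ft_force'],s['joint_torque'])
im=robot.get_image('scene')[:,:,::-1].copy(); a=cv2.resize(im[230:380,300:500],None,fx=3,fy=3,interpolation=cv2.INTER_CUBIC)
cv2.imwrite('pics/s1.png',a)
print(proj(cam('scene'),[s['ee_pos'],s['ee_pos']+[0,0,8]]))
```

```text
7.5 [540.28560743 227.64791775  -7.0120982 ] [-0.19604212 -0.24942928  0.30065379] [ 3.43730171e-03 -4.07807600e+01  1.33024433e+01  2.93538786e+00
  8.60546390e-02  3.11068538e-05]
[[384.64563294 314.68588249]
 [385.07035043 312.43206506]]
```

View pics/s1.png

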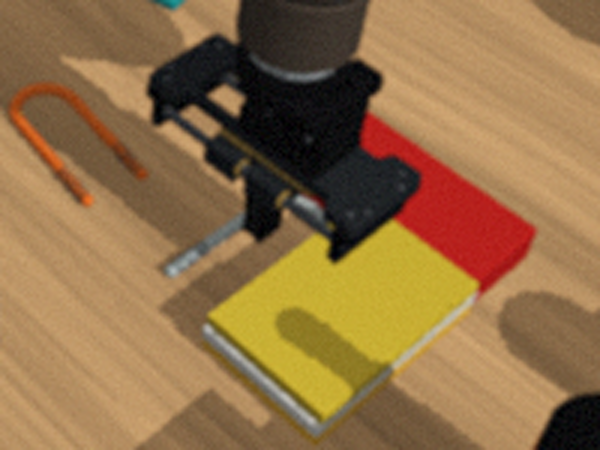

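The fingertip in the crop is at (263,240), which is scene pixel (388,310). That is higher than its reported position projects, (385,315). So the reported z reads lower than the true height by some offset, and I'll keep lowering until it touches.

Call:
apply_moves([
  [0,0,1],
  [0,0,1],
  [0,0,0],
], fingers=[0,0,0], turn=[0,0,0])

```text
t: 7.92
ee_pos: [540.3, 227.7, -9.0]
tool_rot: [0.0, 1.0, -0.001, -0.0]
ft_force: [-0.3, 0.2, -0.0]
gripper_width: 0.1
finger_force: 0.0
```

Call:
apply_moves([
  [0,0,1],
  [0,0,1],
  [0,0,0],
], fingers=[0,0,0], turn=[0,0,0])

```text
t: 8.3
ee_pos: [540.3, 227.6, -11.0]
tool_rot: [0.0, 1.0, -0.001, -0.0]
ft_force: [0.9, 0.2, -0.3]
gripper_width: 0.5
finger_force: 0.0
```

Call:
apply_moves([
  [0,0,1],
  [0,0,0],
  [0,0,0],
], fingers=[0,0,0], turn=[0,0,0])

```text
t: 8.68
ee_pos: [540.4, 227.7, -11.9]
tool_rot: [0.0, 1.0, -0.001, 0.0]
ft_force: [-0.9, 0.1, -1.2]
gripper_width: 0.5
finger_force: 0.0
```

Call:
apply_moves([
  [0,0,1],
  [0,0,1],
  [0,0,0],
], fingers=[0,0,0], turn=[0,0,0])

```text
t: 9.05
ee_pos: [540.3, 227.6, -14.0]
tool_rot: [0.0, 1.0, -0.001, -0.0]
ft_force: [-0.4, -0.6, 0.1]
gripper_width: 0.7
finger_force: 0.0
```

Call:
apply_moves([
  [0,0,1],
  [0,0,1],
  [0,0,0],
], fingers=[0,0,0], turn=[0,0,0])

```text
t: 9.43
ee_pos: [540.3, 227.6, -16.0]
tool_rot: [0.0, 1.0, -0.001, -0.0]
ft_force: [0.0, -0.4, 0.2]
gripper_width: -0.0
finger_force: 0.0
```

Call:
apply_moves([
  [0,0,1],
  [0,0,1],
  [0,0,0],
], fingers=[0,0,0], turn=[0,0,0])

```text
t: 9.8
ee_pos: [540.3, 227.7, -18.0]
tool_rot: [0.0, 1.0, -0.001, -0.0]
ft_force: [0.2, 0.0, 0.2]
gripper_width: 0.4
finger_force: 0.0
```

Run:
```python
from h import *
s=robot.read_state(); RT=pose(s); print(s['t'],s['ee_pos'],s['ft_force'])
im=robot.get_image('wrist')[:,:,::-1].copy(); cv2.imwrite('pics/w4.png',im)
```

```text
9.8 [540.28633592 227.65120775 -18.03038863] [0.20407631 0.03703746 0.1579443 ]
```

View pics/w4.png

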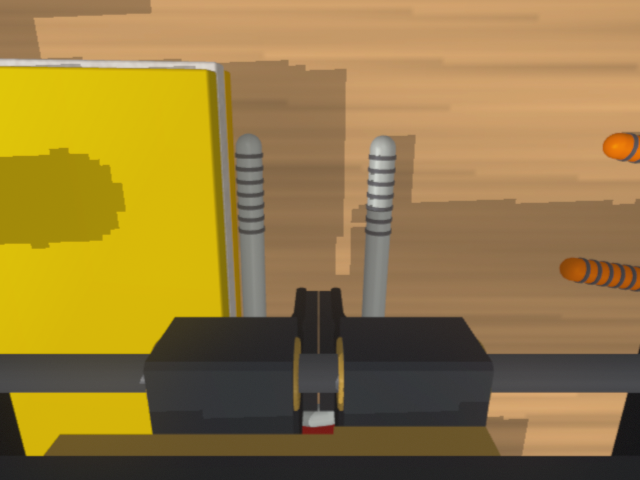

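By tip spacing the camera agrees that the reported TCP is at z ≈ -18. But the fingertips appear at row 290 rather than the expected 265, so the real finger ends lie some 19–28 mm short of the reported TCP. I'll keep feeling downwards.

Call:
apply_moves([
  [0,0,1],
  [0,0,1],
  [0,0,0],
], fingers=[0,0,0], turn=[0,0,0])

```text
t: 10.22
ee_pos: [540.3, 227.6, -20.0]
tool_rot: [0.0, 1.0, -0.001, -0.0]
ft_force: [0.5, 0.5, 0.4]
gripper_width: 0.6
finger_force: 0.0
```

Call:
apply_moves([
  [0,0,1],
  [0,0,1],
  [0,0,0],
], fingers=[0,0,0], turn=[0,0,0])

```text
t: 10.6
ee_pos: [540.3, 227.6, -22.0]
tool_rot: [0.0, 1.0, -0.001, -0.0]
ft_force: [-0.0, 0.3, -0.6]
gripper_width: 0.5
finger_force: 0.0
```

Call:
apply_moves([
  [0,0,1],
  [0,0,1],
  [0,0,0],
], fingers=[0,0,0], turn=[0,0,0])

```text
t: 10.98
ee_pos: [540.3, 227.6, -24.0]
tool_rot: [0.0, 1.0, -0.001, -0.0]
ft_force: [0.3, 0.2, -0.6]
gripper_width: 0.5
finger_force: 0.0
```

Call:
apply_moves([
  [0,0,1],
  [0,0,1],
  [0,0,0],
], fingers=[0,0,0], turn=[0,0,0])

```text
t: 11.35
ee_pos: [540.3, 227.6, -26.0]
tool_rot: [0.0, 1.0, -0.001, -0.0]
ft_force: [-1.2, 0.3, 0.9]
gripper_width: 0.5
finger_force: 0.0
```

Call:
apply_moves([
  [0,0,1],
  [0,0,1],
  [0,0,0],
], fingers=[0,0,0], turn=[0,0,0])

```text
t: 11.72
ee_pos: [540.3, 227.6, -28.0]
tool_rot: [0.0, 1.0, -0.001, -0.0]
ft_force: [0.1, 0.3, -0.5]
gripper_width: 0.6
finger_force: 0.0
```

Run:
```python
from h import *
s=robot.read_state(); p=s['ee_pos']; im=robot.get_image('scene'); c=cam('scene')
g=im.max(2)
u=proj(c,[[p[0],p[1],z] for z in (0,5,10,20)]); print(u.round(1), c[2])
for r in range(298,322): print(r,g[r,378:396])
print(proj(c,[[p[0]+a,p[1]+b,5] for a in(-9.5,9.5) for b in(-10,10)]).round(1))
```

```text
[[385.  312.7]
 [385.3 311.3]
 [385.6 309.9]
 [386.1 307. ]] [1097.78872451  601.51958091  791.43209236]
298 [137 106  59  20  20  14  19  30  28  34  35  36  34  37  37  27  40  50]
299 [130 104  55  21  22  22  19  16  29  31  35  33  41  39  42  37  41  38]
300 [129 100  52  15  13  17  26  21  16  28  28  28  35  40  62  82  78  61]
301 [119 107  65  16  21  14  18  19  23  16  22  27  31  52 101 126 107  67]
302 [117 102  77  29  19  18  15  13  21  16  21  19  38  75 118 128  96  55]
303 [113 108  83  33  11  20  21  19  11  21  22  22  46  91 117  89  60  54]
304 [116 112  75  26   7  20  12  23  21  18  19  24  56  86  85  58  50  53]
305 [108 100  72  30   2  15  21  17  10  20  12  22  47  65  64  46  49  50]
306 [101  95  69  27   3  10  14  10  16  10  18  16  32  45  45  75  81  56]
307 [115 109  72  28  14  20  18  18   9   7  10  10  19  23  47 101 118  97]
308 [116 118  75  26  12  16  17  13   9  19  13  13   0  24  59 108 132 122]
309 [129 112  62  19  12   6  18  18   7  15  13  11   5  16  71 120 130 128]
310 [126  97  49   9   8  15  21  12   7   4  10  15   6  2
[... 237 characters left out ...]
21 127 125 128]
314 [121 124 118 108  79  46  20  16  15  32  63  95 118 130 123 127 124 132]
315 [128 124 125 121 115  84  40  21  40  77 114 123 129 131 129 127 131 139]
316 [133 127 125 125 121 105  77  61  84 116 130 128 131 131 124 134 140 142]
317 [122 126 128 127 128 125 110 100 110 124 127 126 127 130 130 140 137 138]
318 [126 123 128 129 125 125 128 124 124 121 126 129 135 137 141 144 146 148]
319 [118 115 124 121 127 128 125 126 119 123 125 130 144 142 140 150 163 180]
320 [115 116 124 119 123 124 125 120 129 136 137 138 142 142 147 167 184 193]
321 [114 116 118 122 123 127 128 131 152 166 161 145 143 148 169 186 200 198]
[[384.8 306.6]
 [391.4 311.8]
 [379.2 310.8]
 [385.8 316.1]]
```

In the scene view the lowest finger corner is at about (385,316), which puts the tip at z ≈ 5 ± 3 mm. So the true tip is about 33 mm above the reported TCP. I'll keep going gently to contact.

Call:
apply_moves([
  [0,0,1],
  [0,0,1],
  [0,0,0],
], fingers=[0,0,0], turn=[0,0,0])

```text
t: 12.15
ee_pos: [540.5, 227.8, -28.7]
tool_rot: [0.0, 1.0, -0.0, 0.0]
ft_force: [-2.0, -0.5, 6.8]
gripper_width: 0.6
finger_force: 3.4
```

Call:
apply_moves([
  [0,0,1],
  [0,0,0],
  [0,0,0],
], fingers=[0,0,0], turn=[0,0,0])

```text
t: 12.52
ee_pos: [540.5, 227.8, -28.8]
tool_rot: [0.0, 1.0, -0.0, 0.0]
ft_force: [-3.6, -1.5, 12.2]
gripper_width: 0.5
finger_force: 6.1
```

Call:
apply_moves([
  [0,0,1],
  [0,0,0],
  [0,0,0],
], fingers=[0,0,0], turn=[0,0,0])

```text
t: 12.9
ee_pos: [540.5, 227.8, -28.8]
tool_rot: [0.0, 1.0, -0.0, 0.0]
ft_force: [-5.6, -1.5, 18.4]
gripper_width: 0.1
finger_force: 8.8
```

Contact with the counter came at reported z = -28.6, so true tip height = reported z + 28.6. Now I'll push from inside the U with the tips about 2.5 mm above the counter.

Call:
apply_moves([
  [2,0,-5],
  [0,10,0],
  [0,10,0],
  [0,10,0],
  [0,10,0],
], fingers=[0,0,0,0,0], turn=[0,0,0,0,0])

```text
t: 13.52
ee_pos: [542.5, 187.1, -27.0]
tool_rot: [-0.0, 1.0, -0.001, 0.0]
ft_force: [1.0, 3.2, 1.5]
gripper_width: 0.3
finger_force: 1.2
```

Call:
apply_moves([
  [0,8,0],
  [0,4,0],
  [0,0,0],
  [0,-4,0],
  [0,0,-40],
], fingers=[0,0,0,0,0], turn=[0,0,0,0,0])

```text
t: 14.15
ee_pos: [539.4, 178.3, 10.2]
tool_rot: [0.002, 1.0, -0.001, -0.004]
ft_force: [1.3, -0.5, -0.0]
gripper_width: 0.3
finger_force: 0.0
```

Call:
apply_moves([
  [-40,5,-30],
  [-30,0,0],
  [0,0,0],
  [0,0,0],
  [0,0,0],
], fingers=[100,100,100,100,100], turn=[0,0,0,0,0])

```text
t: 14.78
ee_pos: [472.9, 175.0, 42.7]
tool_rot: [0.0, 1.0, -0.001, -0.0]
ft_force: [0.1, -0.3, 0.1]
gripper_width: 42.3
finger_force: 0.0
```

Run:
```python
from h import *
RT=pose(); print(RT[1],np.degrees(np.arctan2(RT[0][1,0],RT[0][0,0])), robot.read_state()['t'],robot.read_state()['joint_pos'],robot.read_state()['gripper_width'])
np.savez('w5.npz',R=RT[0],p=RT[1])
im=robot.get_image('wrist')[:,:,::-1].copy(); cv2.imwrite('pics/w5.png',im)
```

```text
[472.93393875 174.95306556  42.74053413] -0.09519825169224862 14.775 [ 6.76910237e-01  3.52363817e-01 -4.81719620e-01  2.74517215e-04
 -7.37107618e-01  8.92021311e-01] 42.28035976936065
```

View pics/w5.png

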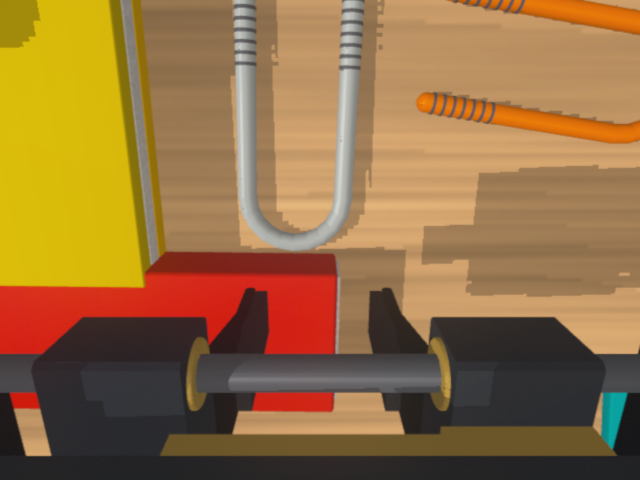

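The U-bolt is now clear of the ledgers. Its legs are at columns about 246 and 349, its bend bottom is at (297,249), and it is nearly parallel to the tool. I'll measure it with a mask.

```bash
cat >> h.py <<'E'
def legs(im,c,rows,cols,z):
    """leg centre points by low-saturation bright mask; im BGR"""
    hsv=cv2.cvtColor(im,cv2.COLOR_BGR2HSV); m=((hsv[:,:,1]<45)&(hsv[:,:,2]>90))
    L=[[],[]]
    for r in rows:
        for k,(a,b) in enumerate(cols):
            x=np.flatnonzero(m[r,a:b])+a
            if len(x)>8: L[k].append([(x.min()+x.max())/2,r,np.ptp(x)])
    return [ (ray(c,np.array(l)[:,:2],z),np.array(l)) for l in L]
E
python3 - <<'E'
from h import *
im=cv2.imread('pics/w5.png'); d=np.load('w5.npz'); c=cam('wrist',(d['R'],d['p']))
for W,l in legs(im,c,range(80,170,6),((215,280),(320,385)),5):
    k=np.polyfit(W[:,0],W[:,1],1); print('yaw',np.degrees(np.arctan(k[0])),'y at 540',np.polyval(k,540),l[:,2].mean(), W[0].round(1),W[-1].round(1))
hsv=cv2.cvtColor(im,cv2.COLOR_BGR2HSV); m=((hsv[:,:,1]<45)&(hsv[:,:,2]>90)); y=np.flatnonzero(m[200:253,290:305].any(1)); print('bend rows',y.min()+200,y.max()+200, ray(c,[[297,y.max()+200]],5))
E
```

```text
yaw -2.066839559191471 y at 540 212.88657129138704 17.866666666666667 [567.6 212.    5. ] [525.5 213.5   5. ]
yaw -1.8648832430850142 y at 540 160.81157655225417 17.466666666666665 [567.5 159.9   5. ] [525.4 161.2   5. ]
bend rows 233 250 [[476.78348591 187.35589391   5.        ]]
```

Call:
apply_moves([
  [0,0,0],
  [22,-7,0],
  [23,-7,0],
  [0,0,0],
  [0,0,0],
], fingers=[100,100,100,100,100], turn=[1.9,0,0,0,0])

```text
t: 15.45
ee_pos: [516.9, 186.7, 42.6]
tool_rot: [0.0, 1.0, -0.018, -0.001]
ft_force: [-0.9, -0.3, -0.5]
gripper_width: 86.0
finger_force: 0.0
```

Call:
apply_moves([
  [0,0,30],
  [0,0,25],
  [0,0,10],
  [0,0,0],
], fingers=[100,100,100,100], turn=[0,0,0,0])

```text
t: 15.95
ee_pos: [517.2, 186.9, -22.2]
tool_rot: [0.0, 1.0, -0.017, -0.001]
ft_force: [0.6, -0.6, 0.1]
gripper_width: 87.1
finger_force: 0.0
```

Call:
apply_moves([
  [1,-1,5],
  [0,0,0],
  [0,0,0],
  [0,0,0],
  [0,0,0],
], fingers=[100,100,50,50,50], turn=[0,0,0,0,0])

```text
t: 16.58
ee_pos: [518.8, 188.2, -26.8]
tool_rot: [-0.0, 1.0, -0.017, 0.0]
ft_force: [-0.3, -0.5, -0.4]
gripper_width: 64.6
finger_force: 0.0
```

Call:
apply_moves([
  [0,0,0],
  [0,0,0],
  [0,0,0],
], fingers=[50,50,50], turn=[0,0,0])

```text
t: 16.95
ee_pos: [518.7, 188.0, -26.8]
tool_rot: [0.0, 1.0, -0.017, -0.0]
ft_force: [-0.9, -1.4, 1.8]
gripper_width: 61.0
finger_force: 30.0
```

Gripped at 61 mm and 30 N. With the U-bolt's rod centre at 5 mm while the reported z is -26.8, U height = reported z + 31.8. Lifting and carrying it to behind the stand.

Call:
apply_moves([
  [0,0,-20],
  [0,0,-45],
  [0,0,-50],
  [0,0,-40],
  [0,0,0],
], fingers=[50,50,50,50,50], turn=[0,0,0,-7.5,-7.5])

```text
t: 17.58
ee_pos: [520.7, 189.6, 131.6]
tool_rot: [-0.002, 0.993, 0.116, 0.004]
ft_force: [0.8, 0.1, -2.3]
gripper_width: 61.1
finger_force: 30.0
```

Call:
apply_moves([
  [-20,30,0],
  [-30,45,0],
  [-30,50,0],
  [-30,50,0],
  [-30,50,0],
], fingers=[50,50,50,50,50], turn=[0,0,0,0,0])

```text
t: 18.2
ee_pos: [431.8, -63.9, 127.7]
tool_rot: [-0.0, 0.994, 0.114, -0.0]
ft_force: [1.5, -0.7, -1.6]
gripper_width: 61.2
finger_force: 30.0
```

Call:
apply_moves([
  [-30,50,0],
  [-30,50,0],
  [-14,42,0],
  [0,0,0],
  [0,0,0],
], fingers=[50,50,50,50,50], turn=[0,0,0,0,0])

```text
t: 18.82
ee_pos: [392.4, -217.3, 127.6]
tool_rot: [-0.0, 0.994, 0.113, -0.0]
ft_force: [-0.1, 0.0, -1.9]
gripper_width: 60.7
finger_force: 30.0
```

Run:
```python
from h import *
RT=pose(); print(RT[1],np.degrees(np.arctan2(RT[0][1,0],RT[0][0,0])), robot.read_state()['t'],robot.read_state()['joint_pos'],robot.read_state()['gripper_width'])
np.savez('w6.npz',R=RT[0],p=RT[1])
im=robot.get_image('wrist')[:,:,::-1].copy(); cv2.imwrite('pics/w6.png',im)
c=cam('wrist',RT); print(proj(c,[[539,-184,100],[583,-184,100]]))
h=cv2.cvtColor(im,cv2.COLOR_BGR2HSV)
for nm,lo,hi in(('yellow',(15,120,90),(32,255,255)),('blue',(105,100,30),(125,255,255))):
    m=cv2.inRange(h,lo,hi); n,_,st,_=cv2.connectedComponentsWithStats(m); print(nm,[x.tolist() for x in st[1:] if x[4]>150])
```

```text
[ 392.39551189 -217.31404033  127.56520362] 12.967911762272509 18.825 [-1.41945788e-01  1.49742912e-01 -5.02034837e-01 -6.87368986e-04
 -9.20057892e-01  1.93949121e+00] 60.659418286716054
[[ 320.11552815  -55.68568053]
 [ 344.30028718 -177.19846546]]
yellow [[0, 0, 233, 224, 34304], [396, 0, 244, 352, 49137], [264, 79, 114, 150, 10729], [268, 235, 102, 118, 7341], [0, 240, 54, 108, 3532], [520, 268, 35, 27, 275], [604, 314, 36, 37, 569], [139, 339, 30, 72, 1007], [468, 338, 29, 73, 985], [196, 393, 444, 63, 17845]]
blue [[224, 0, 229, 78, 14787]]
```

Call:
apply_moves([
  [30,0,0],
  [40,0,0],
  [5,0,0],
  [0,0,0],
], fingers=[50,50,50,50], turn=[0,0,0,0])

```text
t: 19.38
ee_pos: [465.8, -199.4, 127.6]
tool_rot: [-0.0, 0.993, 0.114, -0.001]
ft_force: [-0.5, 0.2, -2.4]
gripper_width: 60.7
finger_force: 30.0
```

Run:
```python
from h import *
RT=pose(); print(RT[1],np.degrees(np.arctan2(RT[0][1,0],RT[0][0,0])), robot.read_state()['t'])
np.savez('w7.npz',R=RT[0],p=RT[1])
im=robot.get_image('wrist')[:,:,::-1].copy(); cv2.imwrite('pics/w7.png',im)
```

```text
[ 465.79902974 -199.42860854  127.62531544] 13.135815782717957 19.375
```

View pics/w7.png

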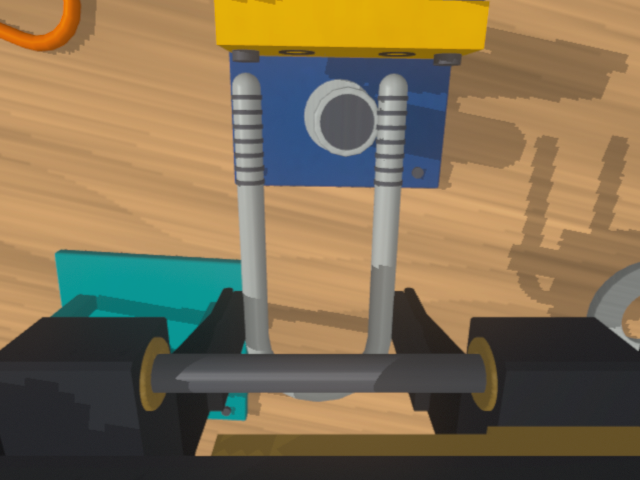

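The last view shows everything:
- **U-bolt:** held with its tips at (247,75) and (394,75).
- **Pipe:** top bore at (346,122).
- **Plate:** front top edge from (217,48) to (486,49).
- **Holes and bolt heads:** holes at (297,52) and (396,54); bolt heads at (246,56) and (447,59).

Now I'll measure these to sub-pixel accuracy.

Run:
```python
from h import *
im=cv2.imread('pics/w7.png'); d=np.load('w7.npz'); c=cam('wrist',(d['R'],d['p']))
h=cv2.cvtColor(im,cv2.COLOR_BGR2HSV); g=h[:,:,2].astype(int)
yl=cv2.inRange(h,(15,150,60),(35,255,255))
for r in (10,20,30,38,42,44,46,48,50,52): 
    x=np.flatnonzero(yl[r,200:500])+200; print(r,x.min() if len(x) else 0,x.max() if len(x) else 0, 'Vcol350',g[r,350])
# holes/bolt heads: dark blobs in rows 44..66
m=((g<75)).astype(np.uint8); m[:40]=0;m[68:]=0
n,lab,st,ce=cv2.connectedComponentsWithStats(m)
for s_,k in zip(st[1:],ce[1:]):
    if s_[4]>20 and 200<k[0]<500: print('dark',s_,k.round(1))
for r in (47,50,52,54,56): print(r,'V 270-325',g[r,275:320:3],'V 375-420',g[r,375:420:3])
# pipe bore
roi=((g<105)&(h[:,:,1]<60)).astype(np.uint8); roi[:80]=0; roi[165:]=0; roi[:,:300]=0; roi[:,378:]=0
cn=max(cv2.findContours(roi,0,1)[0],key=cv2.contourArea); print('bore',cv2.fitEllipse(cn))
```

```text
10 214 488 Vcol350 224
20 214 487 Vcol350 224
30 215 486 Vcol350 222
38 215 485 Vcol350 222
42 216 484 Vcol350 222
44 216 484 Vcol350 222
46 220 484 Vcol350 210
48 223 484 Vcol350 140
50 227 480 Vcol350 138
52 259 474 Vcol350 140
dark [241  52  18  10  52] [253.5  58.4]
dark [379  53  11   3  21] [383.8  54. ]
dark [402  52  13   4  26] [408.2  53.8]
dark [433  55  25  11 113] [441.   60.2]
47 V 270-325 [139 138 140 140 142 142 142 141 142 143 144 144 144 145 145] V 375-420 [188 189 189 189 204 204 203 204 206 208 208 208 208 210 210]
50 V 270-325 [140 133  99  84  80  77  78  85  85  86  97 112 123 134 138] V 375-420 [139 139 138 137 136 136 135 137 136 136 135 135 135 137 137]
52 V 270-325 [139 117  61  58 107 132 137 137 137 114  88  63  59  95 138] V 375-420 [139 133 115  88  78  74  79  80  80  79  74  82 101 123 136]
54 V 270-325 [138 136 127 103  98  92  84  85  86  84  83  87  97 122 139] V 375-420 [138 106  61  59  90 120 134 133 132 120  95  63  59  73 138]
56 V 270-325 [ 96  99 107 106 107 106 119 119 120 120 121 122 124 124 124] V 375-420 [138 134 127 106  96  91  92  92  92  93  97 103 119 136 138]
bore ((346.655517578125, 121.525390625), (51.54425048828125, 53.93463897705078), 11.707412719726562)
```

Run:
```python
from h import *
from scipy.optimize import brentq
im=cv2.imread('pics/w7.png'); d=np.load('w7.npz'); c=cam('wrist',(d['R'],d['p'])); Rt,p=d['R'],d['p']
def sp(uv,L): 
    f=lambda z: np.linalg.norm(np.subtract(*ray(c,uv,z)))-L
    return brentq(f,30,150)
T=[[215.5,45.2],[484.7,49.0]]; H=[[296.3,52.2],[396.8,54]]
zt=sp(T,124); zh=sp(H,52); print('z top',zt,'holes from top',zt-25,'holes by spacing',zh)
pipe=ray(c,[[346.7,121.8]],100)[0]
z=(zt-25+zh)/2
A=ray(c,T,z+25); B=ray(c,H,z)
tl=lambda W:((W-p)@Rt).round(2)
for n,Q in(('top corners',A),('holes',B)):
    dv=Q[0]-Q[1]; print(n,Q.round(1).tolist(),'tool',tl(Q).tolist(),'yaw',np.degrees(np.arctan2(-dv[0],dv[1])),'mid tool',tl(Q.mean(0)))
print('pipe',pipe.round(1),'tool',tl(pipe))
for W,l in legs(im,c,range(190,260,5),((225,285),(355,415)),p[2]+31.8):
    t=(W-p)@Rt; k=np.polyfit(t[:,0],t[:,1],1); print('leg tool: slope deg',np.degrees(np.arctan(k[0])),'y at0',k[1],'width',l[:,2].mean(),t[0].round(1))
g=cv2.cvtColor(im,cv2.COLOR_BGR2HSV)[:,:,2]; print('tip cols V',g[62:84:2,247],g[62:84:2,394])
```

```text
z top 104.85255415585442 holes from top 79.85255415585442 holes by spacing 79.45227887645162
top corners [[561.1, -128.2, 104.7], [587.7, -249.4, 104.7]] tool [[109.04, -47.68, 22.88], [107.39, 76.43, 22.78]] yaw 12.375570076826996 mid tool [108.21  14.38  22.83]
holes [[568.8, -163.3, 79.7], [579.8, -214.1, 79.7]] tool [[108.6, -11.69, 47.85], [107.73, 40.26, 47.81]] yaw 12.172535174901094 mid tool [108.16  14.29  47.83]
pipe [ 541.7 -195.8  100. ] tool [74.77 13.71 27.52]
leg tool: slope deg 0.42106253732917964 y at0 -26.68392088117295 width 23.928571428571427 [ 52.4 -26.3 -31.8]
leg tool: slope deg 0.2106433089353511 y at0 25.413815955850783 width 23.857142857142858 [ 52.4  25.6 -31.9]
tip cols V [ 96 129 129 128 128 125 123 134 142 148 151] [101 101 101 102 101 102 127 144 155 162 167]
```

The measurements agree: holes at z ≈ 79.7 (so reported z ≈ 47.9), lateral shift +13.4 mm in tool y, a turn of +0.5°, and 90 mm to travel home. Aligning and lowering in front of the plate.

Call:
apply_moves([
  [0,6.4,0],
  [0,7,0],
  [0,0,20],
  [0,0,30],
  [0,0,25],
], fingers=[50,50,50,50,50], turn=[0.5,0,0,0,0])

```text
t: 20.05
ee_pos: [468.6, -214.5, 52.3]
tool_rot: [-0.0, 0.994, 0.108, 0.0]
ft_force: [0.1, 0.3, -2.0]
gripper_width: 60.9
finger_force: 30.0
```

Call:
apply_moves([
  [0,0,4],
  [0,0,0],
  [0,0,0],
], fingers=[50,50,50], turn=[0,0,0])

```text
t: 20.42
ee_pos: [469.9, -214.1, 50.3]
tool_rot: [0.0, 0.994, 0.109, 0.001]
ft_force: [0.6, 0.4, -2.1]
gripper_width: 60.8
finger_force: 30.0
```

Run:
```python
from h import *
s=robot.read_state(); RT=pose(s); print(s['ee_pos'],np.degrees(np.arctan2(RT[0][1,0],RT[0][0,0])),s['t'],s['ft_force'])
d=np.load('w7.npz'); r0=d['R'];p0=d['p']; print('moved in old tool frame',(RT[1]-p0)@r0)
im=robot.get_image('wrist')[:,:,::-1].copy(); cv2.imwrite('pics/w8.png',im); np.savez('w8.npz',R=RT[0],p=RT[1]); c=cam('wrist',RT)
W=np.array([[568.8,-163.3,79.7],[579.8,-214.1,79.7],[541.7,-195.8,100]]); print('targets tool',((W-RT[1])@RT[0]).round(2)); print('target px',proj(c,W).round(1))
for W,l in legs(im,c,range(190,260,5),((225,285),(355,415)),RT[1][2]+31.8):
    t=(W-RT[1])@RT[0]; k=np.polyfit(t[:,0],t[:,1],1); print('leg',np.degrees(np.arctan(k[0])),'y@0',k[1],'y@93',np.polyval(k,93))
h=cv2.cvtColor(im,cv2.COLOR_BGR2HSV)
yl=cv2.inRange(h,(15,150,60),(35,255,255))
for r in (0,10,20,30,40): 
    x=np.flatnonzero(yl[r,150:500])+150; print(r,x.min() if len(x) else 0,x.max() if len(x) else 0)
roi=((h[:,:,2]<105)&(h[:,:,1]<60)).astype(np.uint8); roi[:,:275]=0; roi[:,365:]=0; roi[190:]=0
cn=max(cv2.findContours(roi,0,1)[0],key=cv2.contourArea); e=cv2.fitEllipse(cn); print('bore',e,((ray(c,[e[0]],100)[0]-RT[1])@RT[0]).round(2))
```

```text
[ 469.94021328 -214.10613166   50.30837609] 12.519306976523456 20.425 [ 0.62818836  0.41263381 -2.09316858]
moved in old tool frame [ 0.79347533 15.29668684 77.3037513 ]
targets tool [[107.59 -28.14 -29.17]
 [107.32  23.84 -29.11]
 [ 74.14  -2.26 -49.52]]
target px [[238.   30.7]
 [388.5  31.6]
 [312.6 134.5]]
leg 0.5679572311612993 y@0 -26.81260321980361 y@93 -25.89068971965544
leg 0.3977842405459917 y@0 25.31797780394774 y@93 25.963654135952154
0 150 499
10 150 499
20 150 499
30 183 495
40 313 442
bore ((312.77215576171875, 133.9182586669922), (78.9020767211914, 82.86250305175781), 179.5370635986328) [ 74.32  -2.22 -49.52]
```

Call:
apply_moves([
  [0,-2.1,2.4],
  [0,0,0],
  [0,0,0],
  [0,0,0],
], fingers=[50,50,50,50], turn=[-0.2,0,0,0])

```text
t: 20.98
ee_pos: [468.6, -211.7, 46.8]
tool_rot: [0.0, 0.994, 0.111, 0.0]
ft_force: [0.3, -0.1, -1.9]
gripper_width: 60.9
finger_force: 30.0
```

```bash
cat > chk.py <<'E'
from h import *
s=robot.read_state(); RT=pose(s); print('t',s['t'],'z',s['ee_pos'],'yaw',np.degrees(np.arctan2(RT[0][1,0],RT[0][0,0])),'F tool',RT[0].T@s['ft_force'])
im=robot.get_image('wrist')[:,:,::-1].copy(); c=cam('wrist',RT)
W=np.array([[568.8,-163.3,79.7],[579.8,-214.1,79.7],[541.7,-195.8,100]]); t=((W-RT[1])@RT[0]); print('hole mid',t[:2].mean(0).round(2),'pipe',t[2].round(2))
K=[]
for W,l in legs(im,c,range(190,260,5),((225,285),(355,415)),RT[1][2]+31.8):
    t=(W-RT[1])@RT[0]; K.append(np.polyfit(t[:,0],t[:,1],1))
k=np.mean(K,0); print('U mid y@85',np.polyval(k,85),'slope',np.degrees(k[0]))
E
python3 chk.py
```

```text
t 20.975 z [ 468.55174199 -211.72447467   46.75258602] yaw 12.719616237467859 F tool [0.32613181 0.14131922 1.94656836]
hole mid [108.23   0.83 -32.94] pipe [ 74.86   0.58 -53.24]
U mid y@85 -0.08928061445772217 slope 0.4333205334547124
```

Call:
apply_moves([
  [0,0.9,-1.1],
  [0,0,0],
  [0,0,0],
  [0,0,0],
], fingers=[50,50,50,50], turn=[0,0,0,0])

```text
t: 21.52
ee_pos: [468.7, -212.6, 47.8]
tool_rot: [-0.0, 0.994, 0.111, -0.0]
ft_force: [-0.1, -0.0, -1.4]
gripper_width: 60.9
finger_force: 30.0
```

```bash
python3 chk.py
```

```text
t 21.525 z [ 468.68184205 -212.6001159    47.76666148] yaw 12.714297679331855 F tool [-0.14113902  0.01456138  1.43182443]
hole mid [ 1.0829e+02 -7.0000e-02 -3.1940e+01] pipe [ 74.92  -0.32 -52.24]
U mid y@85 -0.12609922644373106 slope 0.3872634003542816
```

Aligned. Inserting: the tips should reach the plate face after about 14.7 mm.

Call:
apply_moves([
  [8,0,0],
  [6,0,0],
  [4,0,0],
  [0,0,0],
], fingers=[50,50,50,50], turn=[0,0,0,0])

```text
t: 22.08
ee_pos: [486.6, -208.5, 47.7]
tool_rot: [0.0, 0.994, 0.111, -0.0]
ft_force: [-0.3, -0.9, -2.9]
gripper_width: 60.7
finger_force: 30.0
```

Call:
apply_moves([
  [2,0,0],
  [2,0,0],
  [2,0,0],
  [0,0,0],
], fingers=[50,50,50,50], turn=[0,0,0,0])

```text
t: 22.58
ee_pos: [492.3, -207.3, 47.8]
tool_rot: [0.0, 0.994, 0.111, 0.0]
ft_force: [0.9, 1.0, -2.2]
gripper_width: 60.9
finger_force: 30.0
```

Call:
apply_moves([
  [4,0,0],
  [4,0,0],
  [4,0,0],
  [0,0,0],
], fingers=[50,50,50,50], turn=[0,0,0,0])

```text
t: 23.08
ee_pos: [504.2, -204.6, 47.8]
tool_rot: [0.0, 0.994, 0.111, 0.0]
ft_force: [-0.3, 0.4, -2.5]
gripper_width: 60.9
finger_force: 30.0
```

Call:
apply_moves([
  [6,0,0],
  [6,0,0],
  [6,0,0],
  [0,0,0],
], fingers=[50,50,50,50], turn=[0,0,0,0])

```text
t: 23.58
ee_pos: [522.0, -200.6, 47.7]
tool_rot: [0.0, 0.994, 0.111, 0.0]
ft_force: [0.1, -0.6, -2.3]
gripper_width: 60.9
finger_force: 30.0
```

```bash
python3 chk.py
```

```text
t 23.575 z [ 521.98312007 -200.58187543   47.73459372] yaw 12.734190299801968 F tool [-0.02204701  0.63580712  2.26299586]
hole mid [ 5.366e+01 -5.000e-02 -3.195e+01] pipe [ 20.3   -0.31 -52.26]
U mid y@85 -0.03202019356987487 slope 0.15671778124633545
```

Call:
apply_moves([
  [8,0,0],
  [8,0,0],
  [8,0,0],
  [6,0,0],
  [0,0,0],
], fingers=[50,50,50,50,50], turn=[0,0,0,0,0])

```text
t: 24.25
ee_pos: [551.1, -193.9, 47.7]
tool_rot: [-0.0, 0.994, 0.111, 0.0]
ft_force: [0.0, 0.5, -1.7]
gripper_width: 60.6
finger_force: 30.0
```

Call:
apply_moves([
  [1.5,0,0],
  [1.5,0,0],
  [0,0,0],
], fingers=[50,50,50], turn=[0,0,0])

```text
t: 24.62
ee_pos: [553.6, -193.5, 47.8]
tool_rot: [0.0, 0.994, 0.111, 0.0]
ft_force: [-0.8, 0.3, -1.6]
gripper_width: 61.1
finger_force: 30.0
```

Call:
apply_moves([
  [1,0,0],
  [1,0,0],
  [0,0,0],
], fingers=[50,50,50], turn=[0,0,0])

```text
t: 25.0
ee_pos: [555.6, -193.0, 47.8]
tool_rot: [0.0, 0.994, 0.111, 0.0]
ft_force: [0.2, 0.1, -1.5]
gripper_width: 61.1
finger_force: 30.0
```

Call:
apply_moves([
  [1,0,0],
  [1,0,0],
  [0,0,0],
], fingers=[50,50,50], turn=[0,0,0])

```text
t: 25.38
ee_pos: [556.1, -192.8, 47.5]
tool_rot: [-0.0, 0.994, 0.111, -0.001]
ft_force: [-2.5, -1.5, -0.7]
gripper_width: 60.9
finger_force: 30.0
```

Call:
apply_moves([
  [1,0,0],
  [1,0,0],
  [0,0,0],
], fingers=[50,50,50], turn=[0,0,0])

```text
t: 25.75
ee_pos: [556.2, -192.7, 47.1]
tool_rot: [-0.0, 0.994, 0.11, -0.003]
ft_force: [-7.0, -2.2, -1.0]
gripper_width: 61.1
finger_force: 30.0
```

The bend touches the pipe at TCP stand x ≈ 14.8 (15.5 expected), with about 7 N. I'll ease off the load, release and rise.

Call:
apply_moves([
  [-2.5,0,0],
  [0,0,0],
  [0,0,0],
  [0,0,0],
  [0,0,0],
], fingers=[50,50,78,78,78], turn=[0,0,0,0,0])

```text
t: 26.38
ee_pos: [558.5, -192.5, 48.5]
tool_rot: [0.0, 0.994, 0.111, 0.001]
ft_force: [0.3, 0.1, -0.5]
gripper_width: 67.8
finger_force: 0.0
```

Call:
apply_moves([
  [0,0,0],
  [0,0,-8],
  [0,0,-20],
  [0,0,-35],
  [0,0,-40],
], fingers=[85,85,85,85,85], turn=[0,0,0,0,0])

```text
t: 27.0
ee_pos: [556.7, -192.7, 152.0]
tool_rot: [0.0, 0.994, 0.111, -0.0]
ft_force: [0.5, 0.2, 0.4]
gripper_width: 74.1
finger_force: 0.0
```

Call:
apply_moves([
  [-40,0,-10],
  [-40,0,0],
  [0,0,0],
  [0,0,0],
  [0,0,0],
], fingers=[85,85,85,85,85], turn=[0,0,0,0,0])

```text
t: 27.62
ee_pos: [479.9, -210.2, 160.8]
tool_rot: [0.0, 0.994, 0.111, 0.0]
ft_force: [0.5, -0.6, -0.0]
gripper_width: 74.4
finger_force: 0.0
```

Run:
```python
from h import *
s=robot.read_state(); RT=pose(s); print(s['t'],s['ee_pos'],s['ft_force'],s['gripper_width'])
im=robot.get_image('wrist')[:,:,::-1].copy(); cv2.imwrite('pics/w9.png',im); c=cam('wrist',RT)
th=np.radians(12.35); X=np.array([np.cos(th),np.sin(th),0]);Y=np.array([-np.sin(th),np.cos(th),0]); O=np.array([541.7,-195.8,0])
S=lambda W:np.c_[(W-O)@X,(W-O)@Y,W[:,2]]
P=np.array([O+a*X+b*Y+[0,0,z] for a,b,z in((0,0,100),(-27,0,79),(-17,0,79),(34,26,79),(34,-26,79),(10,26,79),(10,-26,79))]); u=proj(c,P); print(u.round(1))
h=cv2.cvtColor(im,cv2.COLOR_BGR2HSV); m=((h[:,:,1]<45)&(h[:,:,2]>90))
x=int(u[1,0]); print('bend col V',[(r,int(h[r,x,1]),int(h[r,x,2])) for r in range(int(u[2,1])-12,int(u[1,1])+14,2)])
for r in range(int(u[5,1])-6,int(u[5,1])+20,5):
    xs=np.flatnonzero(m[r]); g=np.split(xs,np.flatnonzero(np.diff(xs)>3)+1); 
    print(r,[(a.min(),a.max(),S(ray(c,[[a.mean(),r]],78.5)).round(1)[0].tolist()) for a in g if len(a)>8])
```

```text
27.625 [ 479.91995425 -210.15572269  160.80316711] [ 0.50803603 -0.63159738 -0.03267762] 74.43268654725061
[[318.2 139.6]
 [317.9 179.7]
 [318.  164.1]
 [275.2  78.4]
 [361.8  79. ]
 [276.1 119.9]
 [360.3 120.4]]
bend col V [(152, 9, 89), (154, 6, 89), (156, 8, 90), (158, 9, 89), (160, 9, 89), (162, 8, 93), (164, 6, 157), (166, 6, 172), (168, 7, 156), (170, 6, 166), (172, 8, 166), (174, 6, 157), (176, 5, 144), (178, 89, 126), (180, 148, 129), (182, 146, 131), (184, 145, 130), (186, 146, 129), (188, 146, 131), (190, 145, 130), (192, 49, 114)]
113 [(np.int64(269), np.int64(283), [14.1, 26.0, 78.5]), (np.int64(292), np.int64(344), [14.2, 0.2, 78.5]), (np.int64(352), np.int64(367), [14.4, -25.4, 78.5])]
118 [(np.int64(269), np.int64(284), [11.1, 25.8, 78.5]), (np.int64(290), np.int64(312), [11.2, 10.7, 78.5]), (np.int64(325), np.int64(347), [11.3, -11.0, 78.5]), (np.int64(352), np.int64(367), [11.4, -25.5, 78.5])]
123 [(np.int64(269), np.int64(284), [8.1, 25.9, 78.5]), (np.int64(288), np.int64(303), [8.2, 14.1, 78.5]), (np.int64(333), np.int64(348), [8.4, -13.8, 78.5]), (np.int64(352), np.int64(366), [8.4, -25.3, 78.5])]
128 [(np.int64(270), np.int64(284), [5.1, 25.6, 78.5]), (np.int64(288), np.int64(305), [5.2, 13.8, 78.5]), (np.int64(337), np.int64(366), [5.4, -20.8, 78.5])]
133 [(np.int64(270), np.int64(284), [2.1, 25.7, 78.5]), (np.int64(288), np.int64(302), [2.2, 14.6, 78.5]), (np.int64(339), np.int64(366), [2.4, -21.5, 78.5])]
138 [(np.int64(271), np.int64(285), [-1.0, 25.1, 78.5]), (np.int64(340), np.int64(365), [-0.7, -21.6, 78.5])]
```

The legs are at y = +25.8 and -25.4 in the stand frame and run into the plate. The bend's outer edge is at about x = -26, right against the pipe, and the gripper is clear. Handing in.

```bash
python3 -c "
from station import robot
print(robot.hand_in())"
```

```text
the job is handed in; nothing more can be done
None
```

I put the U-bolt round the pipe with both legs in the plate's holes and its bend against the pipe, released it, and handed the job in at about 28 s; the hand-in returned no verdict.

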